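# Clamp a rock under the hand-cranked jack press

## Robot

A 6-joint arm with a two-finger parallel gripper is mounted at the origin on a cart in front of the work surface, level with it; the furniture and walls round the work are solid. World frame = base frame: x ahead of the robot, y to its left, z up, the work surface at z = 0. Lengths are in m, angles in degrees, forces in N, time in s.
With the tool pointing down it reaches from about 0.375 to 0.9 m from the base axis. Payload 3.1 kg.
Tool frame: the origin (TCP) lies on the centre line of the jaws, within the pads' length; the fingertips stand 17 mm ahead of it and the grasp point (between the pads) lies 2 mm behind it; z points along the fingers, y is the line along which they close (so a half turn about z gives the same grasp; the last joint's range is limited). The gripper opens to 87 mm and grips with 3 to 60 N. Pads are 19 mm wide; open, the fingers measure 117 mm over their backs; the gripper's body (75 mm by 190 mm) begins 51 mm behind the grasp point.
Start: joints at [57.725, 30.224, 82.088, -0, 67.689, -10.227], TCP at [0.235, 0.579, 0.24] pointing down, gripper open.
Joint ranges: [-176.69, 176.69], [-43.24, 126.21], [12.49, 139.97], [-82, 262], [0, 151.66], [-163.58, 163.58]. Speed limits (degrees/s): [159.86, 159.86, 180, 180, 180, 180].

## Interface

Orientations are given as a 3x3 rotation matrix whose columns are the frame's x, y, z axes.
In Python, from rig import bot, imaging, finder gives the robot as it stands. The module is installed in compiled form; this text tells all that it offers.
- The arm moves only by the tool play_rows, never from a script. Its argument "motion" is a list that holds one entry, the list of rows, each a list of 6 numbers: the shift along the tool's x, y, z in a scale on which 1.0 is 0.4 m, then the turn, a rotation vector about the tool's x, y, z in a scale on which 1.0 is 180 degrees. In form: [[[dx, dy, dz, wx, wy, wz], ...]]. A call has 1 to 8 rows; each row is the pose to reach, as a shift and turn from the pose commanded when the call began, along the tool's axes at that moment; what a row does not reach only later rows make up. A row lasts 1/12 s, in which the tool goes at most 41.7 mm and 7.16 degrees, less where a joint would pass 70% of its speed; a pose out of reach is approached as far as the arm can. Shift and turn numbers lie between -1 and 1, and a call with a number outside is refused. A call with a gripper value outside its range is refused whole. "fingers" is the finger opening in m, from 0 to 0.087, set as the call begins (left out, the last holds). The fingers move at their own pace and stop on an object; the grip force is fixed at half the most. Time passes only in rows, so rows that repeat a pose let the fingers close. It gives the time, the measured TCP pose, the force, the opening and the grip force at its end, in the units of the state.
- bot.read_state(): the state, without advancing time (a new reading comes with each control period).
- imaging.capture(name): name is "scene" or "top" or "wrist"; returns a dict with "frame" (480x640x3 uint8, red, green, blue), "camera_matrix" (3x3 intrinsics, pixels), "R" (3x3) and "t" (3): a world point X has camera coordinates R X + t. Camera axes: x right, y down, z forward; pixel columns grow to the right and rows downward; lengths in m; the calibration is good to about 2 mm. A picture is of the moment at which its call begins. There is no depth.
- bot.hand_in(): hands the job in; it is judged then, once.
Trained networks look in the newest picture that a camera, given by its name, has taken for a name from the list of things; names that differ only in an ending like _2 or _b are one class to them, and where a whole thing is asked for, a point or a joint stands for the part that bears it (a point fixed in the world has none). Each returns a list of dicts, best first, with "confidence" (0 to 1); they miss things now and then, are a little off and sometimes report something else, mostly with a low value. They report only what shows in the picture. A call takes as long as a camera call. They do not tell look-alikes from the thing itself.
- finder.recognise(camera, name): "at" ([x, y, z] in m, in world coordinates, good to about 4 mm: the middle of the surface that is visible of it).
- finder.outline_of(camera, name): "pixels" (480x640 bool, what is visible of it).
The state is a dict: "time_s": time; "joint_positions": joint angles; "qvel": joint speeds; "tau": joint torques, N m; "position": TCP position; "tcp_rot": TCP orientation; "force": force on the tool from outside, world axes, zero at the start; "moment": the same for the moment, N m; "opening": opening from 0.0 (shut) to 1.0 (fully open); "grasp_force": force on a finger pad.
Only numpy, scipy, OpenCV 4.12 (cv2) and the standard library are available. Lean on these libraries where they do the work, as an engineer would, in place of code of your own. Each camera call takes 0.05 s, during which the arm holds its last target. There are 200 camera calls.

## Task

Set the pitted basalt lump (the biggest of the three loose rocks) in the middle of the press's pulled-out tray and let go of it, push the tray fully home under the jack by its upright post, then wind the crank clockwise until the jack's foot bears down firmly on the rock. Stop and let go when the crank has become clearly stiffer to turn, before the rock is overloaded, and leave the two other loose rocks where they are.

Things in the scene. Friction and masses are not known exactly. Their poses are not given: they have to be found in the camera images.
- basalt: The rock to clamp: a rough dark pitted basalt lump, about 56 x 54 x 42 mm high, 0.22 kg, the biggest of the three loose rocks. Origin at the centre of its underside, z up. Lies on the worktop, right of the press; can be gripped across 54 to 56 mm from above in any yaw.
- limestone: Bystander: pale fossil limestone pebble, 41 x 53 x 26 mm; origin at the centre of its underside. Must stay where it is.
- pebble: Bystander: smaller smooth pebble, 34 x 30 x 22 mm; origin at the centre of its underside. Must stay where it is.
- press: Fixed grey C-frame press. Origin on the worktop under the jack's upright axis; x axis points to its column (90 to 126 mm from the axis, 170 mm high), y axis is the way the tray pulls out. The jack's foot, 38 mm across with a springy sole, starts 15 to 35 mm above the rock's top once that is under it; how far exactly is unknown, differs every time and cannot be told from the crank's angle.
- tray_floor (a point): Centre of the floor of the square aluminium tray on the carriage, 17 mm over the worktop; the floor is 84 x 84 mm inside a rim 4 mm high. With the tray home it lies under the jack axis.
- post_top (a point): Top centre of the carriage's upright black round post, 16 mm diameter, 45 mm tall, its top 65 mm over the worktop; it stands on the carriage 130 mm from the tray's centre, on the side away from the jack.
- carriage (a joint): How far the tray is pulled out along the press's y axis, m: 0 = fully home against its stop, about 0.13 at the start, at most 0.14. Slides with about 2.5 N of drag and stays where left.
- crank_axis (a point): Point on the jack's upright axis, at the hub's top, 210 mm over the worktop; the jack's tube below is 38 to 48 mm thick. Unloaded, the crank takes about 9 N at the sleeve to keep turning; at rest after each short stroke a held sleeve shows little of that. With the foot on the rock both readings rise by 1.5 N or a little less per 20 N on the foot: by 3 to 6 N when firm, 9 N when overloaded.
- crank (a joint): Angle of the crank, rad; grows as it turns clockwise seen from above, which lowers the foot 4.5 mm per rad. At 0 its arm points along the press's x axis; starts within 0.7 of that; end stop at 12. The foot's load grows by about 60 N per rad after it touches the rock; 30 to 100 N is firm, over 125 N overloads it. The screw is self-locking: the crank stays where it is left, under load too.
- sleeve_top (a point): Top centre of the crank's upright black sleeve, 22 mm diameter, 42 mm tall, spinning freely on its pin, 60 mm from the jack axis; its top is 248 mm over the worktop. Pinched from above it can be carried round in a circle without turning the gripper.
Not all that is in view belongs to the job. What is shaped like the basalt but blue is not meant.

How it is judged:
By the outcome, as a careful person would: the job done as asked, in the order asked, and still so for the second after the job is handed in, with the robot touching nothing.
It also fails if it takes over 72 s, if anything falls off the work surface, if the arm or the gripper's body presses on something with over 40 N, if the wrist force passes 120 N, or if a joint passes its speed limit or range.

## Working session

There is one attempt and no reset: what is moved stays moved. The work goes in short steps, Python scripts to look and compute and a tool call to move; the robot and the scene stay as the last step left them, time stands still between calls to the robot, and variables do not carry over. Pictures are saved under pics/ and viewed, at most 11 in all, crops included, and the job is handed in when it is done.

Besides the shell and the picture viewer there is one more tool, called after ">>>" by a JSON object that holds its "api" and its "payload", one argument or row to a line. play_rows: Moves the arm, as the interface text tells. Its arguments: {"type":"object","properties":{"motion":{"type":"array"},"fingers":{"type":"number"}},"required":["motion"]}

```bash
mkdir -p pics
cat > h.py <<'E'
import numpy as np, cv2
from rig import bot, imaging, finder
def cap(c,save=None):
    d=imaging.capture(c)
    if save: cv2.imwrite(f'pics/{save}.png',d['frame'][:,:,::-1])
    return d
def px(d,X):
    p=d['R']@np.array(X)+np.ravel(d['t']); q=d['camera_matrix']@p; return q[:2]/q[2]
def ray(d,u,v):
    r=np.array(d['R']).T@np.linalg.inv(d['camera_matrix'])@np.array([u,v,1.]); o=-np.array(d['R']).T@np.ravel(d['t']); return o,r/np.linalg.norm(r)
def onz(d,u,v,z):
    o,r=ray(d,u,v); return o+r*(z-o[2])/r[2]
def tri(*rs):
    A=sum(np.eye(3)-np.outer(r,r) for o,r in rs); b=sum((np.eye(3)-np.outer(r,r))@o for o,r in rs); return np.linalg.solve(A,b)
E
python3 - <<'E'
from h import *
np.set_printoptions(precision=3,suppress=True)
s=bot.read_state(); print(s['time_s'],s['position'],s['tcp_rot'],s['force'],s['opening'])
for c in ['scene','top','wrist']:
    d=cap(c,c+'0')
    print(c,'cam at',ray(d,320,240)[0])
    for n in ['basalt','limestone','pebble','press','tray_floor','post_top','crank_axis','sleeve_top']:
        for r in finder.recognise(c,n)[:4]:
            a=np.array(r['at']); print(' ',n,round(r['confidence'],2),a,px(d,a).round())
a=cv2.imread('pics/scene0.png');b=cv2.imread('pics/top0.png')
E
```

```text
0.0 [0.234 0.579 0.239] [[-0.927  0.375 -0.001]
 [ 0.375  0.927 -0.002]
 [ 0.    -0.002 -1.   ]] [-0.003 -0.512  0.66 ] 0.9991943331006686
scene cam at [-0.42   0.525  0.814]
  basalt 0.6 [ 0.553 -0.613  0.034] [402. 230.]
  press 0.63 [0.6   0.04  0.115] [212. 270.]
  tray_floor 0.85 [0.471 0.157 0.016] [198. 346.]
  tray_floor 0.27 [0.553 0.047 0.218] [215. 242.]
  post_top 0.95 [0.468 0.154 0.019] [199. 345.]
  crank_axis 0.54 [0.555 0.049 0.219] [214. 241.]
top cam at [ 0.37  -0.246  1.471]
  basalt 0.94 [ 0.569 -0.621  0.035] [496. 210.]
  basalt 0.63 [ 0.473 -0.335  0.037] [382. 251.]
  limestone 0.68 [ 0.396 -0.225  0.023] [338. 283.]
  pebble 0.6 [ 0.521 -0.199  0.014] [327. 233.]
  press 0.82 [0.587 0.016 0.158] [230. 199.]
  press 0.19 [ 0.396 -0.228  0.022] [339. 283.]
  tray_floor 0.73 [0.473 0.147 0.02 ] [189. 254.]
  post_top 0.56 [0.474 0.149 0.016] [189. 254.]
  crank_axis 0.56 [0.538 0.028 0.208] [220. 218.]
wrist cam at [0.167 0.607 0.384]
```

View pics/scene0.png

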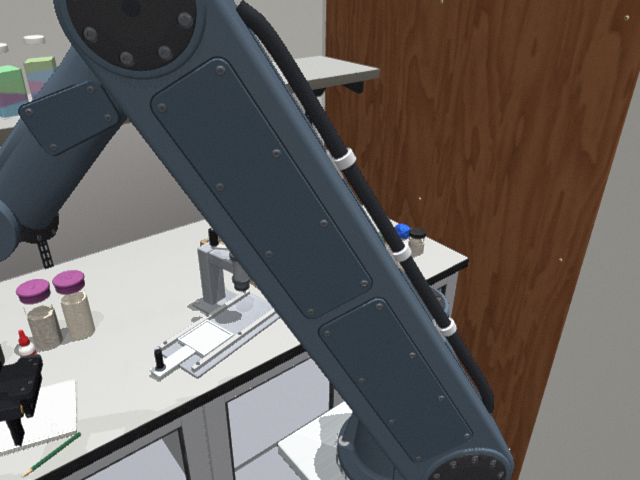

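View pics/top0.png

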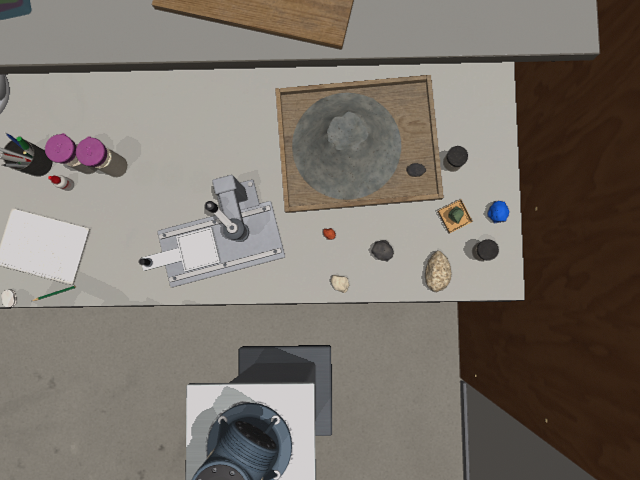

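The top view shows several things that could be taken for the basalt:
- the dark pitted lump (382,251)
- the blue lump (498,211), a look-alike
- the dark oval in the tray (416,170)
- black caps (456,157) and (486,250)
- a big speckled stone (438,270)

I choose (382,251). It lies right of the press and beside the pale limestone (340,283) and the red pebble (329,233). I'll check it in a close wrist crop.

```bash
cat >> h.py <<'E'
np.set_printoptions(precision=4,suppress=True)
from scipy.spatial.transform import Rotation as Ro
def delta(X,yaw=None):
    # tool-frame shift to world X; yaw = world angle (deg) of tool y (closing) axis, tool down
    s=bot.read_state(); R=np.array(s['tcp_rot']); p=np.array(s['position'])
    w=np.zeros(3)
    if yaw is not None:
        best=None
        for k in (0,180):
            a=np.radians(yaw+k); y=np.array([np.cos(a),np.sin(a),0]); z=np.array([0,0,-1.]); T=np.c_[np.cross(y,z),y,z]
            v=Ro.from_matrix(R.T@T).as_rotvec(degrees=True)
            if best is None or np.linalg.norm(v)<np.linalg.norm(best): best=v
        w=best
    return R.T@(np.array(X)-p), w
E
python3 - <<'E'
from h import *
d=cap('top')
post=onz(d,145,262,.065); tray=onz(d,198,250,.017); ax=onz(d,232,230,.21); sl=onz(d,211,207,.248)
print(post,tray,ax,sl); print('dirs',[np.degrees(np.arctan2(*(v)[1::-1])) for v in (post-tray,post-ax,tray-ax,sl-ax)],np.linalg.norm((post-tray)[:2]),np.linalg.norm((tray-ax)[:2]),np.linalg.norm((sl-ax)[:2]))
print(onz(d,382,251,.02))
im=cv2.imread('pics/top0.png')[195:295,130:430]; cv2.imwrite('pics/crop1.png',cv2.resize(im,None,fx=2.6,fy=2.6,interpolation=cv2.INTER_CUBIC))
for X in ([.42,.25,.40],[.42,0,.40],[.45,-.33,.33]): print(X,delta(X,90)) 
print(bot.read_state()['joint_positions'])
E
```

```text
[0.4527 0.2419 0.065 ] [0.4836 0.1249 0.017 ] [0.5111 0.0013 0.21  ] [0.5569 0.0388 0.248 ]
dirs [np.float64(104.78888880457019), np.float64(103.6357540182087), np.float64(102.53341251448865), np.float64(39.337824872977826)] 0.12105752464523385 0.1266348317622828 0.05921024819838687
[ 0.4733 -0.3371  0.02  ]
[0.42, 0.25, 0.4] (array([-0.2955, -0.2356, -0.1604]), array([  0.0011,  -0.0013, -22.0476]))
[0.42, 0, 0.4] (array([-0.3893, -0.4673, -0.1605]), array([  0.0011,  -0.0013, -22.0476]))
[0.45, -0.33, 0.33] (array([-0.541 , -0.7619, -0.0905]), array([  0.0011,  -0.0013, -22.0476]))
[ 57.725   30.2224  82.0869   0.0017  67.6902 -10.2281]
```

View pics/crop1.png

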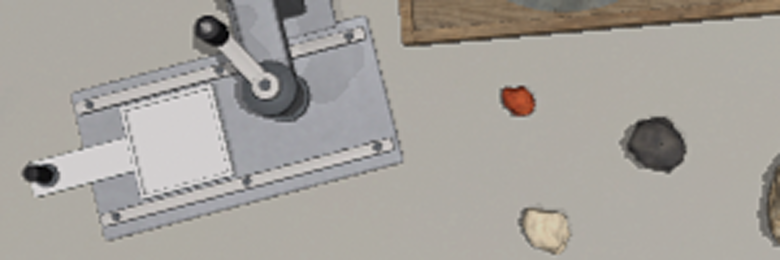

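The crop shows a dark pitted grey lump at crop (655,145), which is the basalt. The press's y axis points at about 104° in the world, and the crank arm at about 39°. I'll start moving with the tool's closing axis along the press's x axis (yaw 14°).

Run:
```python
from h import *
for X in ([.36,.34,.38],[.40,.2,.40]): print(X,delta(X,14))
```

```text
[0.36, 0.34, 0.38] (array([-0.2061, -0.1747, -0.1404]), array([ 0.0001, -0.0017, 53.9524]))
[0.4, 0.2, 0.4] (array([-0.2957, -0.2895, -0.1604]), array([ 0.0001, -0.0017, 53.9524]))
```

The manual's scale: shifts go in shares of 0.4 m and turns go in shares of 180 degrees. Converting my numbers, -0.206 m / 0.4 = -0.515, -0.182 m / 0.4 = -0.455, 54 degrees / 180 = 0.3.

>>> {"api": "play_rows", "payload": {
  "motion": [
    [[-0.065, -0.055, -0.045, 0, 0, 0.0378], [-0.13, -0.11, -0.0875, 0, 0, 0.075], [-0.195, -0.165, -0.1325, 0, 0, 0.1128], [-0.26, -0.22, -0.175, 0, 0, 0.15], [-0.325, -0.275, -0.22, 0, 0, 0.1878], [-0.39, -0.33, -0.2625, 0, 0, 0.225], [-0.455, -0.3825, -0.3075, 0, 0, 0.2628], [-0.515, -0.4375, -0.35, 0, 0, 0.3]]
  ],
  "fingers": 0.087
}}

```text
time_s: 2.07
position: [0.3605, 0.3383, 0.3807]
tcp_rot: [[-0.235, 0.972, 0.001], [0.972, 0.235, 0.0], [0.0, 0.001, -1.0]]
force: [1.0, 0.5, 0.1]
opening: 1.0
grasp_force: 0.0
```

Run:
```python
from h import *
s=bot.read_state();print(s['position'],s['tcp_rot'],s['joint_positions'])
d=cap('wrist','w1')
for n in ['tray_floor','post_top','crank_axis','sleeve_top']:
    for r in finder.recognise('wrist',n)[:2]:
        a=np.array(r['at']); print(' ',n,round(r['confidence'],2),a,px(d,a).round())
print(d['R'],ray(d,320,240))
for X in ([.40,.14,.40],[.40,0.02,.40],[.46,-.3,.3]): print(X,delta(X,14))
```

```text
[0.3605 0.3383 0.3807] [[-0.2354  0.9719  0.001 ]
 [ 0.9719  0.2354  0.0004]
 [ 0.0002  0.0011 -1.    ]] [30.2042 11.3815 88.7879 -0.0085 79.7681 16.5912]
  tray_floor 0.67 [0.4719 0.126  0.0188] [364. 356.]
  post_top 0.85 [0.4721 0.126  0.02  ] [364. 357.]
[[ 0.9717  0.2363  0.0006]
 [ 0.2279 -0.9377  0.2621]
 [ 0.0625 -0.2546 -0.965 ]] (array([0.3424, 0.4081, 0.5247]), array([ 0.0644, -0.2641, -0.9623]))
[0.4, 0.14, 0.4] (array([-0.2037, -0.0089, -0.0208]), array([-0.0344, -0.0302, -0.0234]))
[0.4, 0.02, 0.4] (array([-0.3201, -0.0379, -0.0208]), array([-0.0344, -0.0302, -0.0234]))
[0.46, -0.3, 0.3] (array([-0.6452, -0.0569,  0.079 ]), array([-0.0344, -0.0302, -0.0234]))
```

View pics/w1.png

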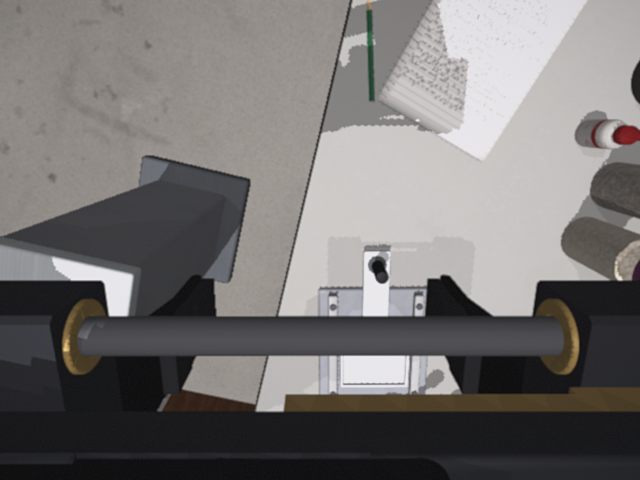

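The wrist view shows the post top at (377,265) and the tray at about (375,360), partly hidden by the gripper. Next I go over to the basalt.

To row units: -0.32 m / 0.4 = -0.8, -0.28 m / 0.4 = -0.7.

>>> {"api": "play_rows", "payload": {
  "motion": [
    [[-0.1, -0.0075, 0, 0, 0, 0], [-0.2, -0.015, 0, 0, 0, 0], [-0.3, -0.025, 0, 0, 0, 0], [-0.4, -0.0325, 0, 0, 0, 0], [-0.5, -0.04, 0, 0, 0, 0], [-0.6, -0.0475, 0, 0, 0, 0], [-0.7, -0.055, 0, 0, 0, 0], [-0.8, -0.0625, 0, 0, 0, 0]]
  ]
}}

```text
time_s: 2.98
position: [0.4122, 0.0229, 0.3787]
tcp_rot: [[-0.245, 0.97, -0.002], [0.97, 0.245, 0.001], [0.001, -0.001, -1.0]]
force: [0.5, 0.6, 0.0]
opening: 1.0
grasp_force: 0.0
```

>>> {"api": "play_rows", "payload": {
  "motion": [
    [[-0.1, -0.0075, 0, 0, 0, 0], [-0.2, -0.015, 0.025, 0, 0, 0], [-0.3, -0.025, 0.05, 0, 0, 0], [-0.4, -0.0325, 0.075, 0, 0, 0], [-0.5, -0.04, 0.1, 0, 0, 0], [-0.6, -0.05, 0.15, 0, 0, 0], [-0.6875, -0.0575, 0.2, 0, 0, 0], [-0.6875, -0.0575, 0.2, 0, 0, 0]]
  ]
}}

```text
time_s: 3.65
position: [0.4571, -0.2531, 0.2946]
tcp_rot: [[-0.24, 0.971, -0.005], [0.971, 0.24, 0.002], [0.003, -0.004, -1.0]]
force: [0.1, -0.1, -0.1]
opening: 1.001
grasp_force: 0.0
```

Run:
```python
from h import *
s=bot.read_state();print(s['time_s'],s['position'],s['tcp_rot'],s['joint_positions'],s['force'])
d=cap('wrist','w2')
np.savez('w2.npz',R=d['R'],t=d['t'],K=d['camera_matrix'])
for n in ['basalt']:
    for r in finder.recognise('wrist',n)[:2]:
        a=np.array(r['at']); print(' ',n,round(r['confidence'],2),a,px(d,a).round())
    for r in finder.outline_of('wrist',n)[:2]:
        ys,xs=np.nonzero(r['pixels']); print('mask',round(r['confidence'],2),len(xs),xs.mean(),ys.mean(),xs.min(),xs.max(),ys.min(),ys.max(), onz(d,xs.mean(),ys.mean(),.03))
dt=cap('top','t1')
for r in finder.outline_of('top','basalt')[:3]:
    ys,xs=np.nonzero(r['pixels']); print('top',round(r['confidence'],2),len(xs),xs.mean(),ys.mean(),onz(dt,xs.mean(),ys.mean(),.03))
```

```text
3.65 [ 0.4571 -0.2531  0.2946] [[-0.2396  0.9709 -0.0047]
 [ 0.9709  0.2396  0.0017]
 [ 0.0028 -0.0042 -1.    ]] [-41.1811  18.6665  92.5654  -0.1099  69.037  -55.0037] [ 0.0878 -0.0953 -0.1468]
  basalt 0.86 [ 0.4777 -0.3314  0.0426] [324. 280.]
mask 0.6 1978 319.64155712841256 274.9009100101112 294 344 248 300 [ 0.4735 -0.3312  0.03  ]
top 0.64 359 497.6852367688022 211.90529247910862 [ 0.5652 -0.6255  0.03  ]
top 0.59 1909 186.78837087480358 252.00471451021477 [0.4781 0.1496 0.03  ]
```

View pics/w2.png

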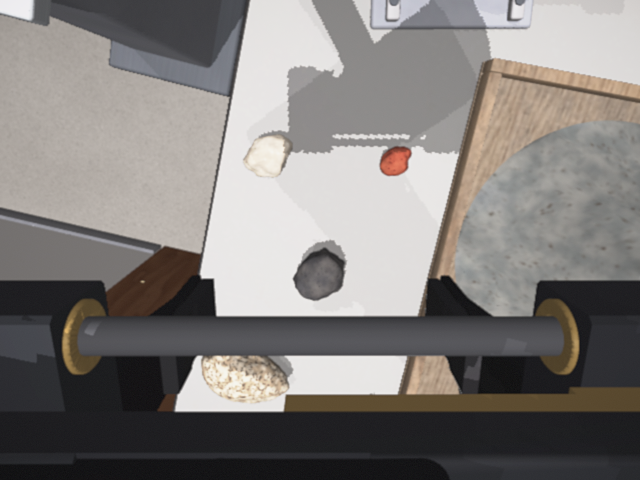

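The wrist picture confirms the choice: the dark pitted lump is at (319,275), the limestone at (268,156), the red pebble at (395,160) and a big speckled stone at (245,378). The space for the fingers is clear. I'll triangulate from a second, lower wrist position.

Run:
```python
from h import *
t=cv2.cvtColor(cv2.imread('pics/t1.png')[225:275,360:405],cv2.COLOR_BGR2GRAY)
m=(t<100).astype(np.uint8); n,l,st,c=cv2.connectedComponentsWithStats(m); k=1+st[1:,4].argmax(); print(st[k],c[k]+[360,225])
dt=cap('top'); w=np.load('w2.npz'); dw=dict(R=w['R'],t=w['t'],camera_matrix=w['K'])
print(tri(ray(dt,*(c[k]+[360,225])),ray(dw,319.6,274.9)))
print(delta([.472,-.30,.19],14))
```

```text
[  0   0  34  50 551] [378.2868 247.4846]
[ 0.4765 -0.3268  0.0422]
(array([-0.0546,  0.0016,  0.1101]), array([0.0255, 0.0006, 0.1065]))
```

To row units: 0.11 m / 0.4 = 0.275, 0.1 m / 0.4 = 0.25.

>>> {"api": "play_rows", "payload": {
  "motion": [
    [[-0.04, 0, 0.08, 0, 0, 0], [-0.0875, 0, 0.175, 0, 0, 0], [-0.125, 0.0025, 0.25, 0, 0, 0], [-0.135, 0.0025, 0.275, 0, 0, 0], [-0.135, 0.0025, 0.275, 0, 0, 0]]
  ]
}}

```text
time_s: 4.37
position: [0.47, -0.3001, 0.1878]
tcp_rot: [[-0.242, 0.97, -0.003], [0.97, 0.242, 0.003], [0.004, -0.002, -1.0]]
force: [-0.6, 0.3, -0.3]
opening: 0.997
grasp_force: 0.0
```

Run:
```python
from h import *
s=bot.read_state();print(s['time_s'],s['position'])
d=cap('wrist','w3')
g=cv2.cvtColor(d['frame'],cv2.COLOR_RGB2GRAY)
for r in finder.outline_of('wrist','basalt')[:1]:
    ys,xs=np.nonzero(r['pixels']); c=np.array([(xs.min()+xs.max())/2,(ys.min()+ys.max())/2]);print(round(r['confidence'],2),len(xs),xs.mean(),ys.mean(),xs.min(),xs.max(),ys.min(),ys.max())
    cc=np.array([xs.mean(),ys.mean()])
w=np.load('w2.npz'); dw=dict(R=w['R'],t=w['t'],camera_matrix=w['K'])
r3=ray(d,*cc); r2=ray(dw,319.6,274.9)
t=cv2.cvtColor(cv2.imread('pics/top0.png')[225:275,360:405],cv2.COLOR_BGR2GRAY)
m=(t<100).astype(np.uint8); n,l,st,c=cv2.connectedComponentsWithStats(m); k=1+st[1:,4].argmax(); ct=c[k]+[360,225]; print(st[k],ct)
dt=cap('top'); rt=ray(dt,*ct)
P=tri(r2,r3); print('w2w3',P,'w3top',tri(r3,rt),'all',tri(r2,r3,rt),'at z.025:',onz(d,*cc,.025),onz(dt,*ct,.025))
sc=np.linalg.norm(P-r3[0])/d['camera_matrix'][0,0]; print('size mm',(np.ptp(xs))*sc*1e3,np.ptp(ys)*sc*1e3)
for z in (.028,.1): print(delta([*P[:2],z],14))
```

```text
4.3667 [ 0.47   -0.3001  0.1878]
0.69 3621 316.5780171223419 263.9828776581055 280 350 227 298
[ 11  15  23  21 360] [382.1056 250.1278]
w2w3 [ 0.4739 -0.3332  0.0243] w3top [ 0.4755 -0.338   0.0102] all [ 0.4753 -0.3379  0.0109] at z.025: [ 0.4738 -0.333   0.025 ] [ 0.4751 -0.3371  0.025 ]
size mm 53.74266537436469 54.51041773685562
(array([-0.0317, -0.0057,  0.1635]), array([0.0861, 0.1076, 0.017 ]))
(array([-0.0319, -0.0056,  0.0915]), array([0.0861, 0.1076, 0.017 ]))
```

To row units: 0.165 m / 0.4 = 0.4125, -0.0325 m / 0.4 = -0.0813.

>>> {"api": "play_rows", "payload": {
  "motion": [
    [[-0.045, -0.0075, 0.075, 0, 0, 0], [-0.08, -0.0125, 0.1625, 0, 0, 0], [-0.0813, -0.0138, 0.25, 0, 0, 0], [-0.0813, -0.0138, 0.325, 0, 0, 0], [-0.0813, -0.0138, 0.375, 0, 0, 0], [-0.0813, -0.0138, 0.4125, 0, 0, 0], [-0.0813, -0.0138, 0.4125, 0, 0, 0]]
  ]
}}

```text
time_s: 5.1
position: [0.4729, -0.3331, 0.0239]
tcp_rot: [[-0.242, 0.97, -0.002], [0.97, 0.242, 0.002], [0.002, -0.001, -1.0]]
force: [-0.1, 0.9, -0.1]
opening: 0.996
grasp_force: 0.0
```

>>> {"api": "play_rows", "payload": {
  "motion": [
    [[0, 0, 0, 0, 0, 0], [0, 0, 0, 0, 0, 0], [0, 0, 0, 0, 0, 0], [0, 0, 0, 0, 0, 0], [0, 0, 0, 0, 0, 0], [0, 0, 0, 0, 0, 0]]
  ],
  "fingers": 0.04
}}

```text
time_s: 5.6
position: [0.4735, -0.3346, 0.0254]
tcp_rot: [[-0.241, 0.971, 0.001], [0.971, 0.241, -0.001], [-0.001, 0.001, -1.0]]
force: [0.8, 1.1, 1.1]
opening: 0.633
grasp_force: 1.9
```

>>> {"api": "play_rows", "payload": {
  "motion": [
    [[0, 0, 0, 0, 0, 0], [0, 0, 0, 0, 0, 0], [0, 0, -0.05, 0, 0, 0], [0, 0, -0.125, 0, 0, 0], [0, 0, -0.2125, 0, 0, 0], [0, 0, -0.3125, 0, 0, 0], [0, 0, -0.4, 0, 0, 0], [0, 0, -0.45, 0, 0, 0]]
  ],
  "fingers": 0.03
}}

```text
time_s: 6.27
position: [0.4738, -0.3351, 0.208]
tcp_rot: [[-0.241, 0.97, 0.003], [0.97, 0.241, -0.003], [-0.004, 0.002, -1.0]]
force: [0.7, -0.4, -3.0]
opening: 0.611
grasp_force: 30.0
```

Run:
```python
from h import *
s=bot.read_state();print(s['time_s'],s['position'],s['force'],s['opening'],s['grasp_force'])
d=cap('wrist','w4')
for r in finder.outline_of('wrist','basalt')[:1]:
    ys,xs=np.nonzero(r['pixels']); print(len(xs),xs.mean(),ys.mean(),ys.min(),ys.max())
dt=cap('top','t4')
```

```text
6.2667 [ 0.4738 -0.3351  0.208 ] [ 0.665  -0.39   -3.0149] 0.6109426457479279 29.99922481365502
9210 322.96080347448424 304.28621064060803 240 386
```

The rock is held at 53 mm with a 30 N grip. I carry it high over to the tray and measure the tray and post from there.

To row units: 0.252 m / 0.4 = 0.63, -0.13 m / 0.4 = -0.325.

>>> {"api": "play_rows", "payload": {
  "motion": [
    [[0.0375, 0.01, -0.075, 0, 0, 0], [0.1, 0.0275, -0.15, 0, 0, 0], [0.175, 0.05, -0.2125, 0, 0, 0], [0.25, 0.0725, -0.275, 0, 0, 0], [0.3375, 0.0975, -0.325, 0, 0, 0], [0.435, 0.125, -0.325, 0, 0, 0], [0.5325, 0.1525, -0.325, 0, 0, 0], [0.63, 0.1825, -0.325, 0, 0, 0]]
  ]
}}

```text
time_s: 7.08
position: [0.4815, -0.0701, 0.332]
tcp_rot: [[-0.24, 0.971, -0.005], [0.971, 0.24, 0.002], [0.003, -0.005, -1.0]]
force: [0.3, -0.6, -2.6]
opening: 0.609
grasp_force: 30.0
```

To row units: 0.156 m / 0.4 = 0.39, 0.145 m / 0.4 = 0.3625.

>>> {"api": "play_rows", "payload": {
  "motion": [
    [[0.0975, 0.0275, 0, 0, 0, 0], [0.195, 0.055, 0, 0, 0, 0], [0.2925, 0.085, 0, 0, 0, 0], [0.3625, 0.105, 0, 0, 0, 0], [0.39, 0.1125, 0, 0, 0, 0], [0.39, 0.1125, 0, 0, 0, 0], [0.39, 0.1125, 0, 0, 0, 0]]
  ]
}}

```text
time_s: 7.67
position: [0.4884, 0.0901, 0.3324]
tcp_rot: [[-0.243, 0.97, -0.005], [0.97, 0.243, -0.001], [0.0, -0.005, -1.0]]
force: [-0.1, -0.2, -2.9]
opening: 0.608
grasp_force: 30.0
```

Run:
```python
from h import *
s=bot.read_state();print(s['time_s'],s['position'],s['tcp_rot'],s['opening'])
d=cap('wrist','w5'); np.savez('w5.npz',R=d['R'],t=d['t'],K=d['camera_matrix']); print(d['camera_matrix'])
for n in ['tray_floor','post_top']:
    for r in finder.recognise('wrist',n)[:2]:
        a=np.array(r['at']); print(' ',n,round(r['confidence'],2),a,px(d,a).round())
```

```text
7.6667 [0.4884 0.0901 0.3324] [[-0.2427  0.9701 -0.0046]
 [ 0.9701  0.2427 -0.001 ]
 [ 0.0001 -0.0047 -1.    ]] 0.6080964765960977
[[423.2713   0.     320.1786]
 [  0.     423.2713 235.7115]
 [  0.       0.       1.    ]]
  tray_floor 0.7 [0.4783 0.1501 0.0179] [327. 132.]
  post_top 0.95 [0.4725 0.1513 0.0203] [322. 130.]
```

View pics/w5.png

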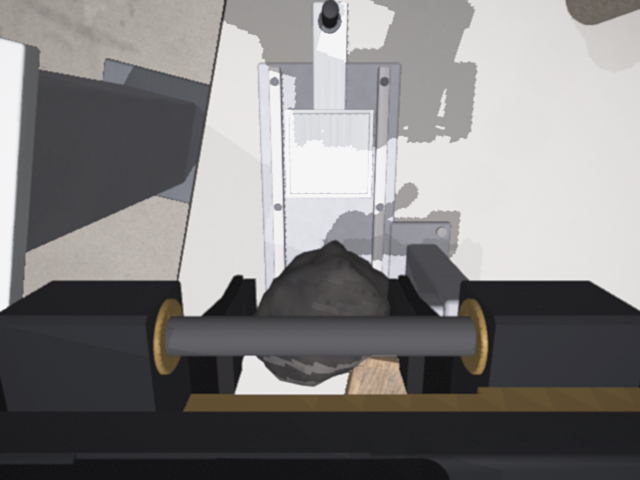

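The wrist view shows the tray with its rim corners at about (288,110), (374,110), (374,195) and (288,196). The post top is at about (329,9), and the carriage is aligned with the image vertical.

Run:
```python
from h import *
w=np.load('w5.npz'); d=dict(R=w['R'],t=w['t'],camera_matrix=w['K'])
P=[onz(d,u,v,.021) for u,v in [(288,110),(374,110),(374,196),(288,196)]]
P=np.array(P); c=P.mean(0); print(P,c,[np.linalg.norm(P[i]-P[i-1]) for i in range(4)])
ydir=(P[0]+P[1]-P[2]-P[3]); print('yaw y',np.degrees(np.arctan2(ydir[1],ydir[0])))
po=onz(d,329,9,.065); print('post',po,np.linalg.norm((po-c)[:2]),np.degrees(np.arctan2(*(po-c)[1::-1])))
# tray triangulation: top0 vs w5
dt=cap('top'); print('tri tray',tri(ray(dt,198.3,250.0),ray(d,331,152.5)))
d1=dict(R=np.array([[.9717,.2363,.0006],[.2279,-.9377,.2621],[.0625,-.2546,-.965]]),camera_matrix=w['K']); d1['t']=-d1['R']@np.array([.3424,.4081,.5247])
print('tri post',tri(ray(d,329,9),ray(d1,377,264)),tri(ray(d,329,9),ray(dt,143,262)))
im=cv2.imread('pics/w5.png')[0:300,230:430]; cv2.imwrite('pics/w5c.png',cv2.resize(im,None,fx=2,fy=2,interpolation=cv2.INTER_CUBIC))
```

```text
[[0.4334 0.1617 0.021 ]
 [0.5194 0.1832 0.021 ]
 [0.5441 0.0971 0.021 ]
 [0.4535 0.0742 0.021 ]] [0.4876 0.1291 0.021 ] [np.float64(0.08969512037543068), np.float64(0.08869067556886179), np.float64(0.0896324498247665), np.float64(0.09346255432172682)]
yaw y 104.47798625656046
post [0.4529 0.2532 0.065 ] 0.12896107458183706 105.63135337833108
tri tray [ 0.4867  0.1293 -0.0039]
tri post [0.451  0.2602 0.0331] [0.4531 0.2588 0.0349]
```

View pics/w5c.png

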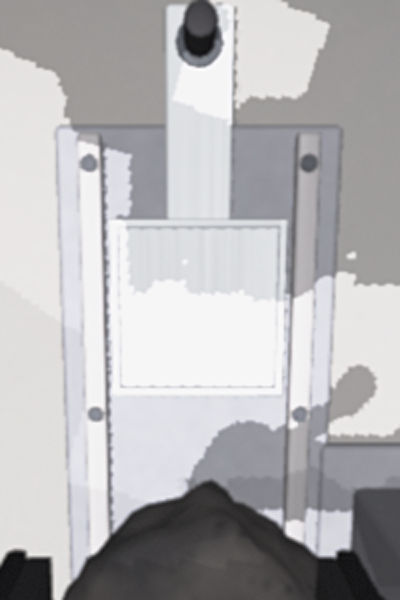

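Tray centre is (0.487,0.129), sizes and the 129 mm post distance agree. I lower the rock over it.

>>> {"api": "play_rows", "payload": {
  "motion": [
    [[0.05, 0.01, 0.05, 0, 0, 0], [0.095, 0.02, 0.125, 0, 0, 0], [0.095, 0.02, 0.225, 0, 0, 0], [0.095, 0.02, 0.325, 0, 0, 0], [0.095, 0.02, 0.425, 0, 0, 0], [0.095, 0.02, 0.525, 0, 0, 0], [0.095, 0.02, 0.6125, 0, 0, 0], [0.095, 0.02, 0.65, 0, 0, 0]]
  ]
}}

```text
time_s: 8.53
position: [0.486, 0.1275, 0.0706]
tcp_rot: [[-0.239, 0.971, -0.007], [0.971, 0.239, -0.0], [0.001, -0.006, -1.0]]
force: [-0.4, -0.0, -2.3]
opening: 0.605
grasp_force: 30.0
```

>>> {"api": "play_rows", "payload": {
  "motion": [
    [[0, 0, 0, 0, 0, 0], [0, 0, 0, 0, 0, 0]]
  ]
}}

```text
time_s: 8.7
position: [0.4882, 0.1279, 0.074]
tcp_rot: [[-0.239, 0.971, -0.001], [0.971, 0.239, -0.0], [0.0, -0.001, -1.0]]
force: [0.6, -0.2, -1.6]
opening: 0.603
grasp_force: 30.0
```

To row units: 0.03 m / 0.4 = 0.075, -0.001 m / 0.4 = -0.0025.

>>> {"api": "play_rows", "payload": {
  "motion": [
    [[0.0025, -0.0025, 0.0375, 0, 0, 0], [0.0025, -0.0025, 0.0625, 0, 0, 0], [0.0025, -0.0025, 0.0725, 0, 0, 0], [0.0025, -0.0025, 0.075, 0, 0, 0], [0.0025, -0.0025, 0.075, 0, 0, 0]]
  ]
}}

```text
time_s: 9.12
position: [0.4872, 0.1296, 0.0451]
tcp_rot: [[-0.241, 0.971, 0.001], [0.971, 0.241, 0.0], [-0.0, 0.001, -1.0]]
force: [0.4, -0.5, -2.8]
opening: 0.605
grasp_force: 30.0
```

To row units: 0.0035 m / 0.4 = 0.0088, 0.002 m / 0.4 = 0.005.

>>> {"api": "play_rows", "payload": {
  "motion": [
    [[0, 0, 0.005, 0, 0, 0], [0, 0, 0.0088, 0, 0, 0], [0, 0, 0.0088, 0, 0, 0]]
  ]
}}

```text
time_s: 9.37
position: [0.4875, 0.1297, 0.0423]
tcp_rot: [[-0.241, 0.97, 0.002], [0.97, 0.241, -0.0], [-0.001, 0.002, -1.0]]
force: [-0.1, -0.7, 5.3]
opening: 0.607
grasp_force: 30.0
```

To row units: -0.12 m / 0.4 = -0.3, -0.07 m / 0.4 = -0.175.

>>> {"api": "play_rows", "payload": {
  "motion": [
    [[0, 0, 0, 0, 0, 0], [0, 0, 0, 0, 0, 0], [0, 0, 0, 0, 0, 0], [0, 0, 0, 0, 0, 0], [0, 0, -0.075, 0, 0, 0], [0, 0, -0.175, 0, 0, 0], [0, 0, -0.25, 0, 0, 0], [0, 0, -0.3, 0, 0, 0]]
  ],
  "fingers": 0.08
}}

```text
time_s: 10.03
position: [0.4878, 0.1298, 0.1637]
tcp_rot: [[-0.241, 0.97, 0.004], [0.97, 0.241, 0.0], [-0.001, 0.004, -1.0]]
force: [0.9, -0.1, -1.2]
opening: 0.914
grasp_force: 0.0
```

Run:
```python
from h import *
s=bot.read_state();print(s['time_s'],s['position'],s['force'],s['opening'])
d=cap('wrist','w6')
for r in finder.outline_of('wrist','basalt')[:2]:
    ys,xs=np.nonzero(r['pixels']); print(round(r['confidence'],2),len(xs),xs.mean(),ys.mean(),ys.min(),ys.max(),onz(d,xs.mean(),ys.mean(),.042))
print(px(d,[.487,.129,.042]),px(d,[.4535,.254,.065]))
print(delta([.4535,.254,.16],14.5),delta([.4535,.254,.055],14.5))
```

```text
10.0333 [0.4878 0.1298 0.1637] [ 0.9331 -0.0544 -1.2483] 0.9142484270833156
0.56 4910 319.7317718940937 234.3276985743381 191 274 [0.4867 0.1303 0.042 ]
0.41 1411 423.47838412473425 375.9950389794472 355 394 [0.5841 0.0464 0.042 ]
[319.7207 236.3638] [315.4052   7.1404]
(array([ 0.129 , -0.0048,  0.0042]), array([ 0.4683,  0.0963, -0.536 ])) (array([ 0.1292, -0.0056,  0.1092]), array([ 0.4683,  0.0963, -0.536 ]))
```

View pics/w6.png

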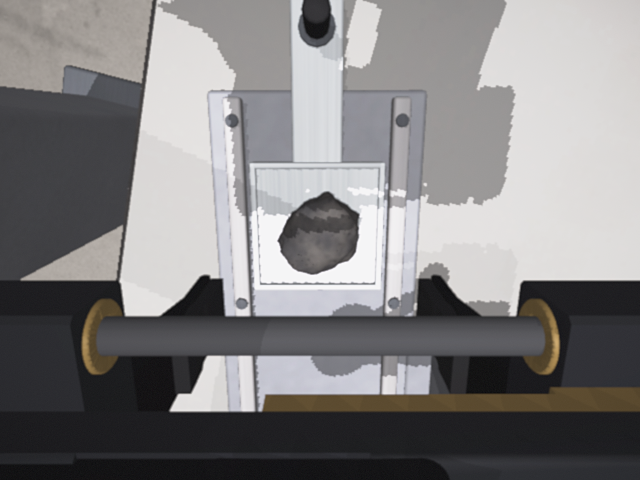

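The rock stands in the middle of the tray: its centre is at (319,234), against the predicted tray centre at (320,236). Next I pinch the post at (317,7) and push.

>>> {"api": "play_rows", "payload": {
  "motion": [
    [[0.0875, -0.0025, 0, 0, 0, 0], [0.1875, -0.0075, 0, 0, 0, 0], [0.275, -0.0125, 0, 0, 0, 0], [0.3175, -0.0125, 0.0375, 0, 0, 0], [0.3225, -0.0125, 0.125, 0, 0, 0], [0.3225, -0.0125, 0.2125, 0, 0, 0], [0.3225, -0.0125, 0.2675, 0, 0, 0], [0.3225, -0.0125, 0.2675, 0, 0, 0]]
  ]
}}

```text
time_s: 10.8
position: [0.4467, 0.2526, 0.049]
tcp_rot: [[-0.242, 0.97, -0.011], [0.97, 0.242, -0.003], [-0.001, -0.011, -1.0]]
force: [-0.9, 0.6, 0.7]
opening: 0.916
grasp_force: 0.0
```

>>> {"api": "play_rows", "payload": {
  "motion": [
    [[0, 0, 0, 0, 0, 0], [0, 0, 0, 0, 0, 0], [0, 0, 0, 0, 0, 0], [0, 0, 0, 0, 0, 0], [0, 0, 0, 0, 0, 0], [0, 0, 0, 0, 0, 0], [0, 0, 0, 0, 0, 0], [0, 0, 0, 0, 0, 0]]
  ],
  "fingers": 0.005
}}

```text
time_s: 11.47
position: [0.451, 0.2537, 0.0545]
tcp_rot: [[-0.241, 0.97, 0.001], [0.97, 0.241, 0.0], [0.0, 0.001, -1.0]]
force: [-1.0, -0.2, 0.6]
opening: 0.397
grasp_force: 0.0
```

To row units: 0.002 m / 0.4 = 0.005, 0.001 m / 0.4 = 0.0025.

>>> {"api": "play_rows", "payload": {
  "motion": [
    [[0, 0.0025, 0, 0, 0, 0], [0, 0.005, 0, 0, 0, 0], [0, 0.005, 0, 0, 0, 0], [0, 0.005, 0, 0, 0, 0], [0, 0.005, 0, 0, 0, 0]]
  ]
}}

```text
time_s: 11.88
position: [0.4548, 0.2546, 0.0542]
tcp_rot: [[-0.241, 0.971, 0.004], [0.971, 0.241, 0.001], [0.0, 0.004, -1.0]]
force: [4.0, 0.9, -3.5]
opening: 0.171
grasp_force: 30.0
```

To row units: -0.09 m / 0.4 = -0.225, -0.004 m / 0.4 = -0.01.

>>> {"api": "play_rows", "payload": {
  "motion": [
    [[-0.01, 0, 0, 0, 0, 0], [-0.03, 0, 0, 0, 0, 0], [-0.06, 0, 0, 0, 0, 0], [-0.095, 0, 0, 0, 0, 0], [-0.13, 0, 0, 0, 0, 0], [-0.165, 0, 0, 0, 0, 0], [-0.2, 0, 0, 0, 0, 0], [-0.225, 0, 0, 0, 0, 0]]
  ]
}}

```text
time_s: 12.55
position: [0.4767, 0.1667, 0.0542]
tcp_rot: [[-0.24, 0.971, 0.004], [0.971, 0.24, 0.001], [0.0, 0.005, -1.0]]
force: [4.8, 4.4, -2.8]
opening: 0.174
grasp_force: 30.0
```

To row units: -0.026 m / 0.4 = -0.065, -0.021 m / 0.4 = -0.0525.

>>> {"api": "play_rows", "payload": {
  "motion": [
    [[-0.02, 0, 0, 0, 0, 0], [-0.0375, 0, 0, 0, 0, 0], [-0.0525, 0, 0, 0, 0, 0], [-0.065, 0, 0, 0, 0, 0], [-0.065, 0, 0, 0, 0, 0]]
  ]
}}

```text
time_s: 12.97
position: [0.4831, 0.1411, 0.0542]
tcp_rot: [[-0.24, 0.971, 0.005], [0.971, 0.24, 0.0], [-0.001, 0.005, -1.0]]
force: [5.7, -1.4, -3.7]
opening: 0.172
grasp_force: 30.0
```

To row units: -0.009 m / 0.4 = -0.0225, -0.006 m / 0.4 = -0.015.

>>> {"api": "play_rows", "payload": {
  "motion": [
    [[-0.0075, 0, 0, 0, 0, 0], [-0.015, 0, 0, 0, 0, 0], [-0.0225, 0, 0, 0, 0, 0], [-0.0225, 0, 0, 0, 0, 0]]
  ]
}}

```text
time_s: 13.3
position: [0.4852, 0.1329, 0.0542]
tcp_rot: [[-0.24, 0.971, 0.005], [0.971, 0.24, 0.001], [-0.0, 0.005, -1.0]]
force: [4.8, 1.4, -2.8]
opening: 0.177
grasp_force: 30.0
```

To row units: -0.004 m / 0.4 = -0.01, -0.002 m / 0.4 = -0.005.

>>> {"api": "play_rows", "payload": {
  "motion": [
    [[-0.005, 0, 0, 0, 0, 0], [-0.01, 0, 0, 0, 0, 0], [-0.01, 0, 0, 0, 0, 0]]
  ]
}}

```text
time_s: 13.55
position: [0.4855, 0.1315, 0.0542]
tcp_rot: [[-0.237, 0.971, 0.004], [0.971, 0.237, 0.005], [0.003, 0.005, -1.0]]
force: [4.1, 13.1, -2.8]
opening: 0.174
grasp_force: 30.0
```

To row units: -0.002 m / 0.4 = -0.005.

>>> {"api": "play_rows", "payload": {
  "motion": [
    [[-0.005, 0, 0, 0, 0, 0], [-0.005, 0, 0, 0, 0, 0]]
  ]
}}

```text
time_s: 13.72
position: [0.4855, 0.1314, 0.0542]
tcp_rot: [[-0.236, 0.972, 0.003], [0.972, 0.236, 0.007], [0.006, 0.005, -1.0]]
force: [4.8, 22.5, -3.1]
opening: 0.172
grasp_force: 30.0
```

The tray is home: it stopped at about 127 mm of travel with 22 N of push. I open the fingers and rise.

To row units: -0.1 m / 0.4 = -0.25, -0.06 m / 0.4 = -0.15.

>>> {"api": "play_rows", "payload": {
  "motion": [
    [[0, 0, 0, 0, 0, 0], [0, 0, 0, 0, 0, 0], [0, 0, 0, 0, 0, 0], [0, 0, 0, 0, 0, 0], [0, 0, 0, 0, 0, 0], [0, 0, -0.075, 0, 0, 0], [0, 0, -0.15, 0, 0, 0], [0, 0, -0.25, 0, 0, 0]]
  ],
  "fingers": 0.055
}}

```text
time_s: 14.38
position: [0.482, 0.1264, 0.1531]
tcp_rot: [[-0.24, 0.971, -0.007], [0.971, 0.24, -0.0], [0.001, -0.007, -1.0]]
force: [0.7, 0.4, 0.2]
opening: 0.614
grasp_force: 0.0
```

>>> {"api": "play_rows", "payload": {
  "motion": [
    [[0.01, 0, -0.1, 0, 0, 0], [0.02, 0, -0.2, 0, 0, 0], [0.02, 0, -0.3, 0, 0, 0], [0.02, 0, -0.4, 0, 0, 0], [0.02, 0, -0.475, 0, 0, 0], [0.02, 0, -0.5, 0, 0, 0], [0.02, 0, -0.5, 0, 0, 0]]
  ]
}}

```text
time_s: 14.97
position: [0.4834, 0.1345, 0.357]
tcp_rot: [[-0.241, 0.971, 0.006], [0.971, 0.241, 0.0], [-0.001, 0.006, -1.0]]
force: [0.1, -0.3, -0.1]
opening: 0.638
grasp_force: 0.0
```

Run:
```python
from h import *
s=bot.read_state();print(s['time_s'],s['position'],s['tcp_rot'],s['force'],s['opening'])
d=cap('wrist','w7'); np.savez('w7.npz',R=d['R'],t=d['t'],K=d['camera_matrix'])
dt=cap('top','t7'); np.savez('t7.npz',R=dt['R'],t=dt['t'],K=dt['camera_matrix'])
a=cv2.imread('pics/w7.png'); b=cv2.imread('pics/t7.png')[175:295,120:300]
b=cv2.resize(b,None,fx=2.6,fy=2.6,interpolation=cv2.INTER_CUBIC); print(b.shape)
o=np.zeros((480+312-200,640,3),np.uint8); o[:280]=a[:280]; o[280:280+312,:468]=b; cv2.imwrite('pics/c7.png',o)
```

```text
14.9667 [0.4834 0.1345 0.357 ] [[-0.2407  0.9706  0.0063]
 [ 0.9706  0.2407  0.0002]
 [-0.0013  0.0062 -1.    ]] [ 0.0818 -0.3406 -0.1211] 0.637701192434278
(312, 468, 3)
```

View pics/c7.png

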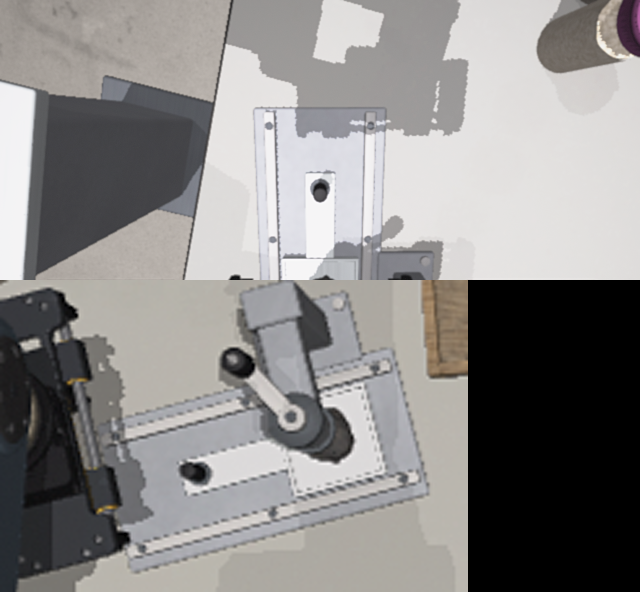

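The wrist view shows the carriage home with its post at (320,190). The top crop shows the basalt under the jack on the tray, the hub at crop (291,417) and the sleeve at crop (236,360). Next I hover over the sleeve.

Run:
```python
from h import *
w=np.load('t7.npz'); d=dict(R=w['R'],t=w['t'],camera_matrix=w['K'])
a=onz(d,231.9,227.7,.21); s=onz(d,210.8,205.8,.248); print(a,s,np.linalg.norm((s-a)[:2]),np.degrees(np.arctan2(*(s-a)[1::-1])))
w=np.load('w7.npz'); d=dict(R=w['R'],t=w['t'],camera_matrix=w['K'])
po=onz(d,320,184,.065); print('post',po, 'axis from post', po[:2]+.130*np.array([.2504,-.968]))
print(delta([s[0],s[1],.35],14.5))
```

```text
[0.5162 0.0015 0.21  ] [0.5595 0.0392 0.248 ] 0.05745696520285688 41.06654876248115
post [0.4818 0.143  0.065 ] axis from post [0.5143 0.0172]
(array([-0.1112,  0.053 ,  0.0026]), array([-0.1466, -0.0215, -0.5728]))
```

To row units: -0.111 m / 0.4 = -0.2775, -0.065 m / 0.4 = -0.1625, -0.5 degrees / 180 = -0.0028.

>>> {"api": "play_rows", "payload": {
  "motion": [
    [[-0.075, 0.035, 0, 0, 0, -0.0028], [-0.1625, 0.075, 0, 0, 0, -0.0028], [-0.2375, 0.1125, 0, 0, 0, -0.0028], [-0.2775, 0.1325, 0, 0, 0, -0.0028], [-0.2775, 0.1325, 0, 0, 0, -0.0028], [-0.2775, 0.1325, 0, 0, 0, -0.0028]]
  ]
}}

```text
time_s: 15.57
position: [0.5596, 0.0395, 0.3514]
tcp_rot: [[-0.248, 0.969, -0.006], [0.969, 0.248, 0.002], [0.003, -0.005, -1.0]]
force: [-0.5, 0.9, -0.5]
opening: 0.636
grasp_force: 0.0
```

Run:
```python
from h import *
s=bot.read_state();print(s['time_s'],s['position'],s['tcp_rot'],s['force'],s['opening'])
d=cap('wrist','w8'); np.savez('w8.npz',R=d['R'],t=d['t'],K=d['camera_matrix'])
print(px(d,[.5595,.0392,.248]),px(d,[.517,.004,.21]))
for n in ['sleeve_top','crank_axis']:
    for r in finder.outline_of('wrist',n)[:2]:
        ys,xs=np.nonzero(r['pixels']); print(n,round(r['confidence'],2),len(xs),xs.mean(),ys.mean(),xs.min(),xs.max(),ys.min(),ys.max())
```

```text
15.5667 [0.5596 0.0395 0.3514] [[-0.2477  0.9688 -0.0059]
 [ 0.9688  0.2477  0.0015]
 [ 0.003  -0.0054 -1.    ]] [-0.514   0.9119 -0.535 ] 0.6361766981286511
[322.6641 244.4628] [252.3943 261.2079]
sleeve_top 0.55 1069 326.68101028999064 225.57811038353603 310 344 205 248
crank_axis 0.81 3317 293.2556526982213 237.83991558637322 236 344 205 272
```

View pics/w8.png

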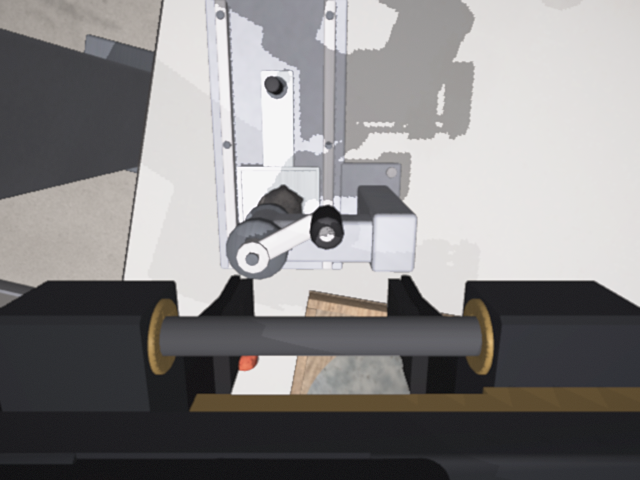

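The wrist view shows the sleeve's top circle at about (327,231), the hub at (253,259) and the column head at (390,240).

Run:
```python
from h import *
w=np.load('w8.npz'); d=dict(R=w['R'],t=w['t'],camera_matrix=w['K'])
t=np.load('t7.npz'); dt=dict(R=t['R'],t=t['t'],camera_matrix=t['K'])
s=onz(d,327,231,.248); a=onz(d,252.7,259,.21); print(s,a,np.linalg.norm((s-a)[:2]),np.degrees(np.arctan2(*(s-a)[1::-1])))
print('tri',tri(ray(d,327,231),ray(dt,210.8,205.8)),tri(ray(d,252.7,259),ray(dt,231.9,227.7)))
print(delta([s[0],s[1],.233],14))
```

```text
[0.5599 0.048  0.248 ] [0.5169 0.0057 0.21  ] 0.060411592179384674 44.5501282493226
tri [0.5618 0.0435 0.23  ] [0.5166 0.003  0.203 ]
(array([0.0064, 0.0029, 0.1201]), array([-0.146 , -0.0901,  0.5159]))
```

To row units: 0.118 m / 0.4 = 0.295, 0.003 m / 0.4 = 0.0075.

>>> {"api": "play_rows", "payload": {
  "motion": [
    [[0.01, 0.005, 0.05, 0, 0, 0], [0.015, 0.0075, 0.125, 0, 0, 0], [0.015, 0.0075, 0.2, 0, 0, 0], [0.015, 0.0075, 0.2625, 0, 0, 0], [0.015, 0.0075, 0.2925, 0, 0, 0], [0.015, 0.0075, 0.295, 0, 0, 0], [0.015, 0.0075, 0.295, 0, 0, 0], [0.015, 0.0075, 0.295, 0, 0, 0]]
  ]
}}

```text
time_s: 16.38
position: [0.5624, 0.047, 0.2372]
tcp_rot: [[-0.251, 0.968, 0.002], [0.968, 0.251, -0.0], [-0.001, 0.002, -1.0]]
force: [-0.3, -0.1, 1.0]
opening: 0.635
grasp_force: 0.0
```

>>> {"api": "play_rows", "payload": {
  "motion": [
    [[0, 0, 0, 0, 0, 0], [0, 0, 0, 0, 0, 0], [0, 0, 0, 0, 0, 0], [0, 0, 0, 0, 0, 0], [0, 0, 0, 0, 0, 0], [0, 0, 0, 0, 0, 0], [0, 0, 0, 0, 0, 0], [0, 0, 0, 0, 0, 0]]
  ],
  "fingers": 0.01
}}

```text
time_s: 17.05
position: [0.5613, 0.0461, 0.2362]
tcp_rot: [[-0.25, 0.968, -0.002], [0.968, 0.25, -0.0], [-0.0, -0.002, -1.0]]
force: [-2.8, -1.1, 4.0]
opening: 0.246
grasp_force: 30.0
```

```bash
cat >> h.py <<'E'
def ring(c,r,a0,a1,n,hold=0,lead=0.):
    # rows (tool frame) carrying the TCP from world angle a0 to a1 (rad, decreasing = clockwise)
    s=bot.read_state(); R=np.array(s['tcp_rot'])
    A=np.linspace(a0,a1,n+1)[1:]; f=lambda a:np.array([c[0]+r*np.cos(a),c[1]+r*np.sin(a),0])
    return [[round(float(v),4) for v in (R.T@(f(a)-f(a0)))[:2]] for a in A]
E
python3 - <<'E'
from h import *
s=bot.read_state();print(s['time_s'],s['position'],s['tcp_rot'],s['force'],s['opening'],s['grasp_force'])
p=np.array(s['position'][:2])-[.5172,.0055]; print(np.hypot(*p),np.degrees(np.arctan2(p[1],p[0])))
E
```

```text
17.05 [0.5613 0.0461 0.2362] [[-0.2497  0.9683 -0.0015]
 [ 0.9683  0.2497 -0.0005]
 [-0.0001 -0.0016 -1.    ]] [-2.7911 -1.0622  4.0439] 0.24646244473079648 29.99909591395408
0.05997142520877479 42.65787178425745
```

Run:
```python
import numpy as np
r=.06
for a0 in range(28,-700,-80):
    print(a0,[[round(r*(np.sin(np.radians(a0-k))-np.sin(np.radians(a0))),4),round(r*(np.cos(np.radians(a0-k))-np.cos(np.radians(a0))),4),0,0,0,0] for k in range(10,90,10)])
```

```text
28 [[np.float64(-0.0096), np.float64(0.0041), 0, 0, 0, 0], [np.float64(-0.0198), np.float64(0.0064), 0, 0, 0, 0], [np.float64(-0.0303), np.float64(0.007), 0, 0, 0, 0], [np.float64(-0.0406), np.float64(0.0057), 0, 0, 0, 0], [np.float64(-0.0506), np.float64(0.0027), 0, 0, 0, 0], [np.float64(-0.06), np.float64(-0.0021), 0, 0, 0, 0], [np.float64(-0.0683), np.float64(-0.0084), 0, 0, 0, 0], [np.float64(-0.0754), np.float64(-0.016), 0, 0, 0, 0]]
-52 [[np.float64(-0.0057), np.float64(-0.0088), 0, 0, 0, 0], [np.float64(-0.0098), np.float64(-0.0184), 0, 0, 0, 0], [np.float64(-0.0121), np.float64(-0.0286), 0, 0, 0, 0], [np.float64(-0.0127), np.float64(-0.039), 0, 0, 0, 0], [np.float64(-0.0114), np.float64(-0.0494), 0, 0, 0, 0], [np.float64(-0.0084), np.float64(-0.0594), 0, 0, 0, 0], [np.float64(-0.0036), np.float64(-0.0687), 0, 0, 0, 0], [np.float64(0.0027), np.float64(-0.0771), 0, 0, 0, 0]]
-132 [[np.float64(0.0076), np.float64(-0.0071), 0, 0, 0, 0], [np.float64(0.0164), np.float64(-0.0128), 0, 0, 0, 0], [np.float64(0.026), np.float64(-0.0169), 0, 0, 0, 0], [np.float64(0.0362), np.float64(-0.0
[... 2641 characters left out ...]
4), np.float64(0.041), 0, 0, 0, 0], [np.float64(-0.0062), np.float64(0.0503), 0, 0, 0, 0], [np.float64(-0.0125), np.float64(0.0587), 0, 0, 0, 0], [np.float64(-0.0201), np.float64(0.0658), 0, 0, 0, 0], [np.float64(-0.0289), np.float64(0.0715), 0, 0, 0, 0]]
-692 [[np.float64(-0.0096), np.float64(0.0041), 0, 0, 0, 0], [np.float64(-0.0198), np.float64(0.0064), 0, 0, 0, 0], [np.float64(-0.0303), np.float64(0.007), 0, 0, 0, 0], [np.float64(-0.0406), np.float64(0.0057), 0, 0, 0, 0], [np.float64(-0.0506), np.float64(0.0027), 0, 0, 0, 0], [np.float64(-0.06), np.float64(-0.0021), 0, 0, 0, 0], [np.float64(-0.0683), np.float64(-0.0084), 0, 0, 0, 0], [np.float64(-0.0754), np.float64(-0.016), 0, 0, 0, 0]]
```

To row units: -0.0754 m / 0.4 = -0.1885, -0.0683 m / 0.4 = -0.1708.

>>> {"api": "play_rows", "payload": {
  "motion": [
    [[-0.024, 0.0103, 0, 0, 0, 0], [-0.0495, 0.016, 0, 0, 0, 0], [-0.0758, 0.0175, 0, 0, 0, 0], [-0.1015, 0.0143, 0, 0, 0, 0], [-0.1265, 0.0068, 0, 0, 0, 0], [-0.15, -0.0053, 0, 0, 0, 0], [-0.1708, -0.021, 0, 0, 0, 0], [-0.1885, -0.04, 0, 0, 0, 0]]
  ]
}}

```text
time_s: 17.72
position: [0.5669, -0.0282, 0.2362]
tcp_rot: [[-0.248, 0.969, 0.004], [0.969, 0.248, 0.006], [0.005, 0.006, -1.0]]
force: [3.2, 9.5, 0.6]
opening: 0.242
grasp_force: 30.0
```

```bash
cat >> h.py <<'E'
def crank():
    s=bot.read_state(); p=np.array(s['position'][:2])-[.5172,.0055]; a=np.arctan2(p[1],p[0]); f=np.array(s['force'])
    t=np.array([np.sin(a),-np.cos(a)]); n=np.array([np.cos(a),np.sin(a)])
    print('t%.2f r%.4f phi%.1f'%(s['time_s'],np.hypot(*p),np.degrees(a)-14.46),'resist %.1f radial %.1f fz %.1f'%(-f[:2]@t,f[:2]@n,f[2]),s['opening'],s['position'])
E
python3 -c "
from h import *
crank()"
```

```text
t17.72 r0.0601 phi-48.6 resist 9.6 radial -2.7 fz 0.6 0.24160995256030823 [ 0.5669 -0.0282  0.2362]
```

To row units: -0.0771 m / 0.4 = -0.1928, -0.0687 m / 0.4 = -0.1718.

>>> {"api": "play_rows", "payload": {
  "motion": [
    [[-0.0143, -0.022, 0, 0, 0, 0], [-0.0245, -0.046, 0, 0, 0, 0], [-0.0303, -0.0715, 0, 0, 0, 0], [-0.0318, -0.0975, 0, 0, 0, 0], [-0.0285, -0.1235, 0, 0, 0, 0], [-0.021, -0.1485, 0, 0, 0, 0], [-0.009, -0.1718, 0, 0, 0, 0], [0.0068, -0.1928, 0, 0, 0, 0]]
  ]
}}

```text
time_s: 18.38
position: [0.4942, -0.05, 0.2363]
tcp_rot: [[-0.249, 0.968, 0.01], [0.968, 0.249, -0.005], [-0.008, 0.009, -1.0]]
force: [7.0, -4.9, -6.9]
opening: 0.242
grasp_force: 30.0
```

```bash
python3 -c "
from h import *
crank()"
```

```text
t18.38 r0.0600 phi-126.9 resist 8.4 radial 1.9 fz -6.9 0.24188638872880613 [ 0.4942 -0.05    0.2363]
```

To row units: 0.0362 m / 0.4 = 0.0905, 0.026 m / 0.4 = 0.065.

>>> {"api": "play_rows", "payload": {
  "motion": [
    [[0.019, -0.0178, 0, 0, 0, 0], [0.041, -0.032, 0, 0, 0, 0], [0.065, -0.0423, 0, 0, 0, 0], [0.0905, -0.0483, 0, 0, 0, 0]]
  ]
}}

```text
time_s: 18.72
position: [0.4632, -0.0206, 0.2362]
tcp_rot: [[-0.251, 0.968, 0.002], [0.968, 0.251, -0.008], [-0.008, 0.0, -1.0]]
force: [-0.2, -10.0, -1.2]
opening: 0.242
grasp_force: 30.0
```

```bash
python3 -c "
from h import *
crank()"
```

```text
t18.72 r0.0600 phi-168.7 resist 8.9 radial 4.5 fz -1.2 0.24151280775805217 [ 0.4632 -0.0206  0.2362]
```

To row units: 0.0402 m / 0.4 = 0.1005, 0.0309 m / 0.4 = 0.0773.

>>> {"api": "play_rows", "payload": {
  "motion": [
    [[0.0263, -0.0013, 0, 0, 0, 0], [0.0523, 0.002, 0, 0, 0, 0], [0.0773, 0.0095, 0, 0, 0, 0], [0.1005, 0.0215, 0, 0, 0, 0]]
  ]
}}

```text
time_s: 19.05
position: [0.4595, 0.022, 0.2362]
tcp_rot: [[-0.251, 0.968, -0.003], [0.968, 0.251, -0.005], [-0.004, -0.004, -1.0]]
force: [-4.4, -8.5, 3.5]
opening: 0.245
grasp_force: 30.0
```

```bash
python3 -c "
from h import *
crank()"
```

```text
t19.05 r0.0600 phi149.6 resist 9.4 radial 1.9 fz 3.5 0.24549724560817984 [0.4595 0.022  0.2362]
```

To row units: 0.0323 m / 0.4 = 0.0808, 0.0253 m / 0.4 = 0.0633.

>>> {"api": "play_rows", "payload": {
  "motion": [
    [[0.021, 0.0158, 0, 0, 0, 0], [0.0388, 0.0348, 0, 0, 0, 0], [0.053, 0.0568, 0, 0, 0, 0], [0.0633, 0.0808, 0, 0, 0, 0]]
  ]
}}

```text
time_s: 19.38
position: [0.4836, 0.0553, 0.2361]
tcp_rot: [[-0.251, 0.968, -0.005], [0.968, 0.251, -0.004], [-0.003, -0.006, -1.0]]
force: [-6.2, -6.0, 6.6]
opening: 0.24
grasp_force: 30.0
```

```bash
python3 -c "
from h import *
crank()"
```

```text
t19.38 r0.0601 phi109.6 resist 8.5 radial -1.5 fz 6.6 0.2397262321530627 [0.4836 0.0553 0.2361]
```

To row units: 0.0411 m / 0.4 = 0.1028, 0.0311 m / 0.4 = 0.0778.

>>> {"api": "play_rows", "payload": {
  "motion": [
    [[0.0058, 0.0255, 0, 0, 0, 0], [0.0073, 0.0518, 0, 0, 0, 0], [0.004, 0.0778, 0, 0, 0, 0], [-0.0038, 0.1028, 0, 0, 0, 0]]
  ]
}}

```text
time_s: 19.72
position: [0.5226, 0.0653, 0.2361]
tcp_rot: [[-0.251, 0.968, -0.008], [0.968, 0.251, -0.001], [0.001, -0.008, -1.0]]
force: [-9.0, -2.0, 9.2]
opening: 0.248
grasp_force: 30.0
```

```bash
python3 -c "
from h import *
crank()"
```

```text
t19.72 r0.0600 phi70.3 resist 8.7 radial -2.8 fz 9.2 0.24793980669231064 [0.5226 0.0653 0.2361]
```

Turned 320° so far and no rise yet. Next is −292 to −332.

To row units: 0.0305 m / 0.4 = 0.0763, -0.0275 m / 0.4 = -0.0688.

>>> {"api": "play_rows", "payload": {
  "motion": [
    [[-0.0118, 0.0233, 0, 0, 0, 0], [-0.0275, 0.0443, 0, 0, 0, 0], [-0.0468, 0.062, 0, 0, 0, 0], [-0.0688, 0.0763, 0, 0, 0, 0]]
  ]
}}

```text
time_s: 20.05
position: [0.5593, 0.0481, 0.2361]
tcp_rot: [[-0.25, 0.968, -0.007], [0.968, 0.25, 0.004], [0.006, -0.006, -1.0]]
force: [-8.1, 3.6, 7.5]
opening: 0.245
grasp_force: 30.0
```

```bash
python3 -c "
from h import *
crank()"
```

```text
t20.05 r0.0600 phi30.9 resist 8.2 radial -3.1 fz 7.5 0.24455287921807997 [0.5593 0.0481 0.2361]
```

To row units: -0.0406 m / 0.4 = -0.1015, 0.007 m / 0.4 = 0.0175.

>>> {"api": "play_rows", "payload": {
  "motion": [
    [[-0.024, 0.0103, 0, 0, 0, 0], [-0.0495, 0.016, 0, 0, 0, 0], [-0.0755, 0.0175, 0, 0, 0, 0], [-0.1015, 0.0143, 0, 0, 0, 0]]
  ]
}}

```text
time_s: 20.38
position: [0.5769, 0.0114, 0.2362]
tcp_rot: [[-0.249, 0.968, -0.002], [0.968, 0.249, 0.007], [0.007, -0.0, -1.0]]
force: [-3.4, 8.1, 5.8]
opening: 0.245
grasp_force: 30.0
```

```bash
python3 -c "
from h import *
crank()"
```

```text
t20.38 r0.0600 phi-8.8 resist 8.4 radial -2.6 fz 5.8 0.24523576499256577 [0.5769 0.0114 0.2362]
```

To row units: -0.0348 m / 0.4 = -0.087, -0.0277 m / 0.4 = -0.0693.

>>> {"api": "play_rows", "payload": {
  "motion": [
    [[-0.025, -0.0078, 0, 0, 0, 0], [-0.0483, -0.0195, 0, 0, 0, 0], [-0.0693, -0.0353, 0, 0, 0, 0], [-0.087, -0.0543, 0, 0, 0, 0]]
  ]
}}

```text
time_s: 20.72
position: [0.5671, -0.0279, 0.2362]
tcp_rot: [[-0.248, 0.969, 0.004], [0.969, 0.248, 0.007], [0.005, 0.006, -1.0]]
force: [3.7, 8.0, 0.7]
opening: 0.246
grasp_force: 30.0
```

```bash
python3 -c "
from h import *
crank()"
```

```text
t20.72 r0.0601 phi-48.3 resist 8.7 radial -1.4 fz 0.7 0.24605022176624416 [ 0.5671 -0.0279  0.2362]
```

To row units: -0.0391 m / 0.4 = -0.0978, -0.0286 m / 0.4 = -0.0715.

>>> {"api": "play_rows", "payload": {
  "motion": [
    [[-0.0143, -0.022, 0, 0, 0, 0], [-0.0245, -0.046, 0, 0, 0, 0], [-0.0303, -0.0715, 0, 0, 0, 0], [-0.0318, -0.0978, 0, 0, 0, 0]]
  ]
}}

```text
time_s: 21.05
position: [0.5357, -0.0517, 0.2363]
tcp_rot: [[-0.248, 0.969, 0.013], [0.969, 0.248, 0.003], [-0.0, 0.013, -1.0]]
force: [11.1, 5.9, -6.3]
opening: 0.243
grasp_force: 30.0
```

```bash
python3 -c "
from h import *
crank()"
```

```text
t21.05 r0.0601 phi-86.5 resist 12.4 radial -2.2 fz -6.3 0.2425257339256265 [ 0.5357 -0.0517  0.2363]
```

>>> {"api": "play_rows", "payload": {
  "motion": [
    [[0, 0, 0, 0, 0, 0], [0, 0, 0, 0, 0, 0], [0, 0, 0, 0, 0, 0], [0, 0, 0, 0, 0, 0]]
  ]
}}

```text
time_s: 21.38
position: [0.534, -0.0522, 0.2363]
tcp_rot: [[-0.249, 0.969, 0.008], [0.969, 0.248, 0.001], [-0.001, 0.008, -1.0]]
force: [5.4, 3.1, -1.3]
opening: 0.245
grasp_force: 30.0
```

```bash
python3 -c "
from h import *
crank()"
```

```text
t21.38 r0.0601 phi-88.3 resist 6.1 radial -1.5 fz -1.3 0.2454341233177071 [ 0.534  -0.0522  0.2363]
```

To row units: -0.0145 m / 0.4 = -0.0363, -0.0083 m / 0.4 = -0.0208.

>>> {"api": "play_rows", "payload": {
  "motion": [
    [[0.0023, -0.0208, 0, 0, 0, 0], [0.0055, -0.0363, 0, 0, 0, 0]]
  ]
}}

```text
time_s: 21.55
position: [0.5224, -0.0544, 0.2363]
tcp_rot: [[-0.248, 0.969, 0.015], [0.969, 0.248, 0.0], [-0.004, 0.015, -1.0]]
force: [12.7, 2.4, -10.3]
opening: 0.245
grasp_force: 30.0
```

```bash
python3 -c "
from h import *
crank()"
```

```text
t21.55 r0.0601 phi-99.5 resist 12.9 radial -1.3 fz -10.3 0.24467660779805023 [ 0.5224 -0.0544  0.2363]
```

>>> {"api": "play_rows", "payload": {
  "motion": [
    [[0, 0, 0, 0, 0, 0], [0, 0, 0, 0, 0, 0], [0, 0, 0, 0, 0, 0], [0, 0, 0, 0, 0, 0]]
  ]
}}

```text
time_s: 21.88
position: [0.5212, -0.0545, 0.2363]
tcp_rot: [[-0.248, 0.969, 0.012], [0.969, 0.248, -0.0], [-0.003, 0.011, -1.0]]
force: [9.0, 1.9, -6.3]
opening: 0.244
grasp_force: 30.0
```

```bash
python3 -c "
from h import *
crank()"
```

```text
t21.88 r0.0601 phi-100.6 resist 9.1 radial -1.2 fz -6.3 0.2435407253724252 [ 0.5212 -0.0545  0.2363]
```

The resistance has risen by about 4 N (8.7 to 12.9 N while turning), which means roughly 55 N on the foot, so it is firm. I relax the arm, let go and rise.

To row units: 0.002 m / 0.4 = 0.005, 0.001 m / 0.4 = 0.0025.

>>> {"api": "play_rows", "payload": {
  "motion": [
    [[0, 0.0025, 0, 0, 0, 0], [0, 0.005, 0, 0, 0, 0]]
  ]
}}

```text
time_s: 22.05
position: [0.5214, -0.0544, 0.2362]
tcp_rot: [[-0.249, 0.968, 0.007], [0.968, 0.249, -0.001], [-0.003, 0.007, -1.0]]
force: [4.9, -0.7, -1.9]
opening: 0.24
grasp_force: 30.0
```

To row units: -0.05 m / 0.4 = -0.125, -0.02 m / 0.4 = -0.05.

>>> {"api": "play_rows", "payload": {
  "motion": [
    [[0, 0, 0, 0, 0, 0], [0, 0, 0, 0, 0, 0], [0, 0, 0, 0, 0, 0], [0, 0, 0, 0, 0, 0], [0, 0, 0, 0, 0, 0], [0, 0, 0, 0, 0, 0], [0, 0, -0.05, 0, 0, 0], [0, 0, -0.125, 0, 0, 0]]
  ],
  "fingers": 0.055
}}

```text
time_s: 22.72
position: [0.5157, -0.053, 0.2838]
tcp_rot: [[-0.249, 0.968, -0.008], [0.968, 0.249, 0.003], [0.004, -0.007, -1.0]]
force: [-0.1, -0.5, -0.6]
opening: 0.622
grasp_force: 0.0
```

>>> {"api": "play_rows", "payload": {
  "motion": [
    [[0, 0, -0.075, 0, 0, 0], [0, 0, -0.15, 0, 0, 0], [0, 0, -0.2, 0, 0, 0], [0.075, 0, -0.225, 0, 0, 0], [0.15, 0, -0.225, 0, 0, 0], [0.2, 0, -0.225, 0, 0, 0], [0.2, 0, -0.225, 0, 0, 0]]
  ]
}}

```text
time_s: 23.3
position: [0.4963, 0.0269, 0.3765]
tcp_rot: [[-0.253, 0.967, -0.001], [0.967, 0.253, 0.002], [0.002, -0.0, -1.0]]
force: [-0.7, -1.2, -0.8]
opening: 0.63
grasp_force: 0.0
```

Run:
```python
from h import *
s=bot.read_state();print(s['time_s'],s['position'],s['force'],s['opening'])
cap('scene','s9'); cap('wrist','w9')
a=cv2.imread('pics/s9.png')[200:400,120:320]; b=cv2.imread('pics/w9.png')
o=np.zeros((600,800,3),np.uint8); o[:320,:320]=cv2.resize(a,None,fx=1.6,fy=1.6); o[:360,320:800]=cv2.resize(b,(480,360)); cv2.imwrite('pics/c9.png',o[:360])
```

```text
23.3 [0.4963 0.0269 0.3765] [-0.7071 -1.2344 -0.8188] 0.630378447011916
```

View pics/c9.png

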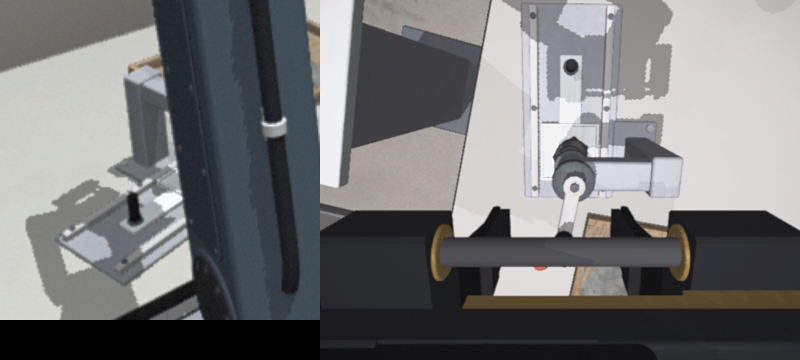

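The wrist view (right half) shows the tray home with its post at (570,66). The rock is under the jack at (572,148), the crank was left at (568,235), and the gripper is clear of everything. I hand the job in.

```bash
python3 -c "
from rig import bot
print(bot.hand_in())"
```

```text
the job is handed in; nothing more can be done
None
```

I set the basalt in the middle of the tray, pushed the tray home by its post, and wound the jack down firmly to an estimated 55 N (from about 4 N more crank resistance); I let go and handed in at about 23 s, no verdict shown, without touching the other two rocks.

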